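# Make up the tea set and the breakfast set

## Task

Make up two gift sets from the row of stock, each piece standing upright in its own pocket and let go. Tea set, in the two-pocket tray: the tall cup in the pocket beside the brass pull loop, the larger ball tea infuser in the other. Breakfast set, in the three-pocket tray: the hand bell in the pocket beside the loop, the egg cup in the middle, the salt shaker in the far pocket; leave the short cup and the smaller infuser standing where they are.

Things in the scene. Friction and masses are not known exactly. Their poses are not given: they have to be found in the camera images.
- tray_two: The two-pocket wooden presentation tray, 88 x 170 x 18 mm. Pockets 76 x 76 mm inside, floor 5 mm and wall tops 18 mm above the worktop, walls 6 mm. Pocket centres: y = +41 mm (beside the loop), -41 mm. Origin on the worktop under its centre; y along its length towards the brass pull loop (10 mm high, sticks out 28 mm at the +y end), x across, z up. Stands firm.
- tray_three: The three-pocket wooden presentation tray, 88 x 252 x 18 mm. Pockets 76 x 76 mm inside, floor 5 mm and wall tops 18 mm above the worktop, walls 6 mm. Pocket centres: y = +82 mm (beside the loop), 0 (middle), -82 mm (far). Origin on the worktop under its centre; y along its length towards the brass pull loop (10 mm high, sticks out 28 mm at the +y end), x across, z up. Stands firm.
- tall_cup: Loose, stands upright on its foot; origin at the centre of its underside, z up. The tallest of three polished open cups: 42 mm across, 88 mm high, straight-sided, 80 g; grip it round the body.
- egg_cup: Loose, stands upright on its foot; origin at the centre of its underside, z up. Egg cup, the lowest polished open cup: 43 mm across, 40 mm high, 80 g; grip it round the body.
- large_infuser: Loose, stands upright on its foot; origin at the centre of its underside, z up. The larger tea infuser, a polished ball on a slim stem with a round foot, 79 mm high; the ball is 46 mm across with its centre 57 mm above the underside; foot 26 mm across; 90 g. Grip the ball at its middle.
- bell: Loose, stands upright on its foot; origin at the centre of its underside, z up. Counter hand bell, 90 mm high: copper-coloured bell 59 mm across and 43 mm high below, upright wooden grip 16 mm thick from 43 to 90 mm above; 130 g. Grip the wooden handle.
- shaker: Loose, stands upright on its foot; origin at the centre of its underside, z up. Pale salt shaker, 39 mm across, 70 mm high: round body up to 56 mm, narrower domed cap (26 mm) above; 120 g. Grip the body.
- short_cup: Loose, stands upright on its foot; origin at the centre of its underside, z up. Bystander, to be left alone: polished open cup of middle height, 42 mm across, 70 mm high (the tall cup is 88, the egg cup 40 mm).
- small_infuser: Loose, stands upright on its foot; origin at the centre of its underside, z up. Bystander, to be left alone: the smaller ball tea infuser, ball 30 mm across, 62 mm high in all.

How it is judged:
At the end, for the whole second after the job is handed in: Each of the five pieces stands in the pocket the goal names for it: its underside on the pocket floor (2 to 9 mm above the worktop), its origin within 27 mm of the pocket centre along each tray axis, upright within 0.12 rad, at rest and released (x of tall_cup in the frame of tray_two between -0.027 and 0.027 m and y of tall_cup in the frame of tray_two between 0.014 and 0.068 m and z of tall_cup in the frame of tray_two between 0.002 and 0.009 m and angle between each of tall_cup, large_infuser, bell, egg_cup, shaker's own z axis and vertical below 0.12 rad and linear speed of each of tall_cup, large_infuser, bell, egg_cup, shaker below 0.02 m/s and angular speed of each of tall_cup, large_infuser, bell, egg_cup, shaker below 0.3 rad/s and x of large_infuser in the frame of tray_two between -0.027 and 0.027 m and y of large_infuser in the frame of tray_two between -0.068 and -0.014 m and z of large_infuser in the frame of tray_two between 0.002 and 0.009 m and x of bell in the frame of tray_three between -0.027 and 0.027 m and y of bell in the frame of tray_three between 0.055 and 0.109 m and z of bell in the frame of tray_three between 0.002 and 0.009 m and x of egg_cup in the frame of tray_three between -0.027 and 0.027 m and y of egg_cup in the frame of tray_three between -0.027 and 0.027 m and z of egg_cup in the frame of tray_three between 0.002 and 0.009 m and x of shaker in the frame of tray_three between -0.027 and 0.027 m and y of shaker in the frame of tray_three between -0.109 and -0.055 m and z of shaker in the frame of tray_three between 0.002 and 0.009 m); the robot touches nothing.
It fails at once if the short cup is moved more than 20 mm or tipped (distance of short_cup from where it was at the start of the episode above 0.02 m or angle between short_cup's own z axis and vertical above 0.5 rad).
It fails at once if the smaller infuser is moved more than 20 mm or tipped (distance of small_infuser from where it was at the start of the episode above 0.02 m or angle between small_infuser's own z axis and vertical above 0.5 rad).
It also fails if it takes over 128 s, if anything falls off the work surface, if the arm or the gripper's body presses on something with over 40 N, if the wrist force passes 120 N, or if a joint passes its speed limit or range.

## Robot

A 6-joint arm with a two-finger parallel gripper is mounted at the origin on a cart in front of the work surface, level with it; the furniture and walls round the work are solid. World frame = base frame: x ahead of the robot, y to its left, z up, the work surface at z = 0. Lengths are in m, angles in rad, forces in N, time in s.
With the tool pointing down it reaches from about 0.3 to 0.875 m from the base axis. Payload 6.4 kg.
Tool frame: the origin (TCP) lies at the very end of the fingers, on their centre line; the grasp point (between the pads) lies 19 mm behind it; z points along the fingers, y is the line along which they close (so a half turn about z gives the same grasp; the last joint's range is limited). The gripper opens to 85 mm and grips with 20 to 120 N. Pads are 22 mm wide; open, the fingers measure 114 mm over their backs; the gripper's body (76 mm by 85 mm) begins 54 mm behind the grasp point. The pads swing forward as they close: fully open they stand 13 mm farther back than shut.
Start: joints at [1.084, 0.181, 1.607, -0, 1.354, -0.206], TCP at [0.159, 0.552, 0.231] pointing down, gripper open.
Joint ranges: [-2.99, 2.99], [-0.89, 2.07], [0.3, 2.58], [-1.14, 4.28], [0, 2.63], [-3.12, 3.12]. Speed limits (rad/s): [2.57, 2.57, 3.01, 3.14, 3.14, 3.14].

## Interface

Orientations are given as a unit quaternion [w, x, y, z].
In Python, from bench import ctrl gives the robot as it stands.
- The arm moves only by the tool jog_arm, never from a script. Its argument "series" is a list that holds one entry, the list of rows, each a list of 7 numbers: the shift along the tool's x, y, z in mm, then the turn, a rotation vector about the tool's x, y, z in rad, then the finger opening in mm, from 0 to 85.4. In form: [[[tx, ty, tz, rx, ry, rz, gripper], ...]]. A call has exactly 10 rows; each row shifts and turns the commanded pose from where the row before left it, along the tool's axes as they then stand; what a row does not reach is not made up. A row lasts 1/10 s, in which the tool goes at most 50 mm and 8.59 degrees, less where a joint would pass 70% of its speed; a pose out of reach is approached as far as the arm can. A call with a gripper value outside its range is refused whole. The fingers move at their own pace and stop on an object; the grip force is fixed at half the most. Time passes only in rows, so rows that do not move let the fingers close, or fill a call up. It gives the time, the measured TCP pose, the force, the opening and the grip force at its end, in the units of the state.
- ctrl.get_obs(): the state, without advancing time (a new reading comes with each control period).
- ctrl.camera(name): name is "side" or "top"; returns a dict with "frame" (480x640x3 uint8, blue, green, red), "z_map" (480x640 float32, m along the optical axis (not along the pixel's ray), 0 where there is no reading), "fx", "fy", "cx", "cy" (pixels), "k1" (the pictures are not rectified: a ray, as slopes to the right and down, at radius r is drawn at 1 + k1 r^2 times it, then the intrinsics apply), "xyz" and "rotation" of the camera in the world. Camera axes: x right, y down, z forward; pixel columns grow to the right and rows downward; lengths in m; the calibration is good to about 2 mm. A picture is of the moment at which its call begins.
- ctrl.hand_in(): hands the job in; it is judged then, once.
The state is a dict: "time_s": time; "q": joint angles; "dq": joint speeds; "joint_efforts": joint torques, N m; "eef_pos": TCP position; "eef_rot": TCP orientation; "wrist_force": force on the tool from outside, world axes, zero at the start; "torque": the same for the moment, N m; "opening": opening from 0.0 (shut) to 1.0 (fully open); "grasp_force": force on a finger pad.
Only numpy, scipy, OpenCV 4.12 (cv2) and the standard library are available. Lean on these libraries where they do the work, as an engineer would, in place of code of your own. Each camera call takes 0.05 s, during which the arm holds its last target. There are 200 camera calls.

## Working session

There is one attempt and no reset: what is moved stays moved. The work goes in short steps, Python scripts to look and compute and a tool call to move; the robot and the scene stay as the last step left them, time stands still between calls to the robot, and variables do not carry over. Pictures are saved under pics/ and viewed, at most 14 in all, crops included, and the job is handed in when it is done.

Besides the shell and the picture viewer there is one more tool, called after "Emit:" by a JSON object that holds its "api" and its "payload", one argument or row to a line. jog_arm: Moves the arm, as the interface text tells. Its arguments: {"type":"object","properties":{"series":{"type":"array"}},"required":["series"]}

```bash
mkdir -p pics
cat > h.py <<'E'
import numpy as np, cv2, pickle
from bench import ctrl
def snap(n):
    c=ctrl.camera(n); return c
def cloud(c):
    h,w=c["z_map"].shape
    u,v=np.meshgrid(np.arange(w),np.arange(h))
    xd=(u-c["cx"])/c["fx"]; yd=(v-c["cy"])/c["fy"]
    x,y=xd.copy(),yd.copy()
    for _ in range(15):
        s=1+c["k1"]*(x*x+y*y); x,y=xd/s,yd/s
    z=c["z_map"]
    P=np.stack([x*z,y*z,z],-1)@np.array(c["rotation"]).T+np.array(c["xyz"])
    P[z<=0]=np.nan
    return P
E
python3 - <<'E'
from h import *
for n in("top","side"):
    c=snap(n); cv2.imwrite(f"pics/{n}0.png",c["frame"]); pickle.dump(c,open(n+"0.pkl","wb"))
    print(n,c["xyz"],np.round(c["rotation"],3).tolist(),c["fx"],c["k1"])
o=ctrl.get_obs(); print(o)
E
```

```text
top [0.52470325 0.00335355 1.12281139] [0.02, -0.705, 0.709, -0.012] 539.3536951660607 -0.07119441548999782
side [0.53238032 0.89413751 0.48911934] [0.007, -0.028, 0.852, -0.523] 548.4940956930186 -0.024069424942320766
{'time_s': 0.1, 'q': array([ 1.08369795e+00,  1.81497564e-01,  1.60789889e+00, -1.62136405e-06,
        1.35379682e+00, -2.06310444e-01]), 'dq': array([ 0.00178401, -0.000195  , -0.00308124, -0.00204278,  0.00185157,
        0.00074622]), 'joint_efforts': array([-1.52313287e-04, -4.45876586e+01, -3.52237165e+01, -2.02992301e-04,
        4.24596088e-03, -4.30020248e-05]), 'eef_pos': array([0.15909342, 0.55203919, 0.23046132]), 'eef_rot': array([-2.71201092e-04,  1.39932999e-01,  9.90160651e-01, -7.52958792e-04]), 'wrist_force': array([-0.54379225, -0.03627609, -0.85919577]), 'torque': array([ 0.01392413, -0.05869883,  0.00166421]), 'grasp_force': 0.0, 'opening': 1.0012393519913116}
```

View pics/top0.png

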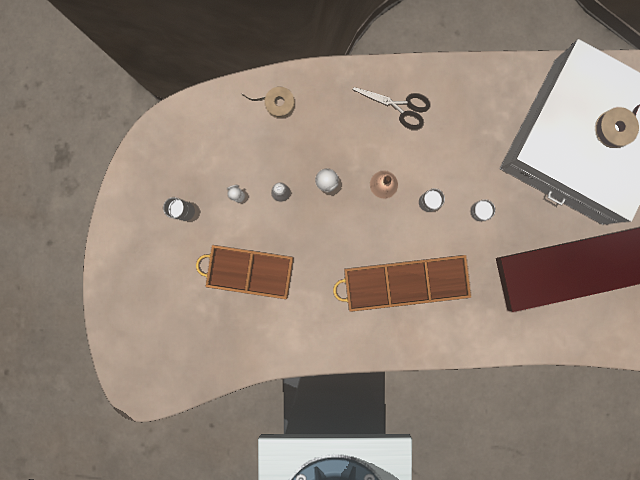

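View pics/side0.png

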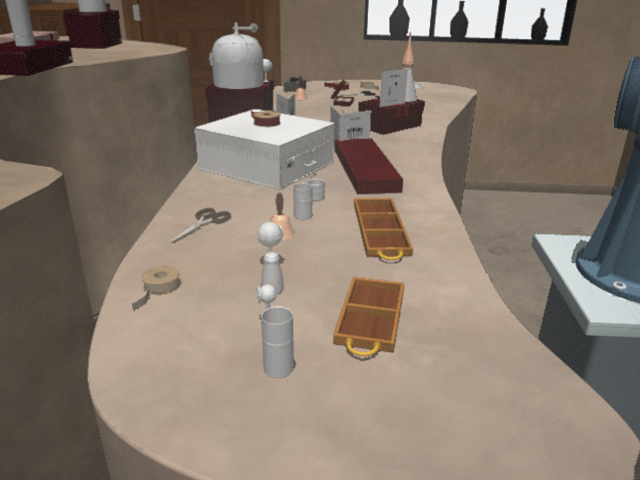

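The top view shows, left to right: the tall cup (176,209), small infuser (235,194), shaker (280,191), large infuser (327,181), bell (384,184), a cup (432,200) and another cup (483,210). The side view has the nearer of the last two taller, so (432,200) is the short cup and (483,210) the egg cup. Both loops point left, at (203,265) and (340,289).

```bash
sed -i 's/np.array(c\["rotation"\]).T/Rm(c).T/' h.py
cat >> h.py <<'E'
from scipy.spatial.transform import Rotation as R
def Rm(c):
    q=c["rotation"]; return R.from_quat([q[1],q[2],q[3],q[0]]).as_matrix()
def uvof(c,P):
    p=(np.asarray(P)-c["xyz"])@Rm(c); s=p[...,:2]/p[...,2:]
    s=s*(1+c["k1"]*(s**2).sum(-1,keepdims=True))
    return s*[c["fx"],c["fy"]]+[c["cx"],c["cy"]]
E
python3 - <<'E'
from h import *
from scipy import ndimage as N
for n in("top","side"):
    c=pickle.load(open(n+"0.pkl","rb")); P=cloud(c)
    z=P[...,2]; x=P[...,0];y=P[...,1]
    print(n,"table z",np.nanmedian(z[(x>.3)&(x<.6)&(y<.4)&(y>-.3)]), "no-reading",np.isnan(z).sum())
    for lo in (0.008,):
        m=(z>lo)&(z<.13)&(x>.25)&(x<.75)&(y>-.42)&(y<.5)
        l,k=N.label(m)
        for i in range(1,k+1):
            q=l==i
            if q.sum()<25: continue
            p=P[q]; v,u=np.nonzero(q)
            print(n,i,q.sum(),"uv",u.mean().round(),v.mean().round(),"lo",np.percentile(p,2,0).round(3),"hi",np.percentile(p,98,0).round(3))
            if n=="top" and q.sum()>800:
                r=cv2.minAreaRect((p[:,:2]*1000).astype(np.float32)); print("rect",r)
c=pickle.load(open("top0.pkl","rb")); im=c["frame"]
cv2.imwrite("pics/crop.png",cv2.resize(im[160:320,150:510],None,fx=2.2,fy=2.2,interpolation=cv2.INTER_CUBIC))
E
```

```text
top table z 0.0013153767273645922 no-reading 1240
top 1 1971 uv 531.0 160.0 lo [ 0.671 -0.419  0.013] hi [ 0.748 -0.35   0.117]
rect ((709.2526245117188, -383.50848388671875), (72.79218292236328, 81.47451782226562), 89.86599731445312)
top 3 431 uv 326.0 180.0 lo [ 0.656 -0.008  0.055] hi [0.697 0.034 0.081]
top 7 514 uv 383.0 184.0 lo [ 0.651 -0.128  0.009] hi [ 0.698 -0.081  0.089]
top 10 275 uv 280.0 191.0 lo [0.643 0.093 0.01 ] hi [0.673 0.126 0.071]
top 11 174 uv 234.0 192.0 lo [0.641 0.186 0.046] hi [0.668 0.21  0.064]
top 12 458 uv 432.0 199.0 lo [ 0.618 -0.217  0.012] hi [ 0.657 -0.177  0.073]
top 16 565 uv 178.0 208.0 lo [0.603 0.291 0.015] hi [0.642 0.331 0.089]
top 17 427 uv 482.0 210.0 lo [ 0.598 -0.325  0.012] hi [ 0.638 -0.284  0.042]
top 20 1055 uv 244.0 271.0 lo [0.445 0.089 0.008] hi [0.546 0.28  0.022]
rect ((496.8883056640625, 187.84353637695312), (196.3082733154297, 88.84559631347656), 81.09725189208984)
top 24 2215 uv 521.0 279.0 lo [ 0.418 -0.418  0.013] hi [ 0.529 -0.34   0.041]
rect ((473.96343994140625, -387.5225524902344), (112.56723022460938, 84.22859191894531), 10.408031463623047)
top 34 1460 uv 403.0 284.0 lo [ 0.418 -0.275  0.008] hi [ 0.522 -0.003  0.022]
rect ((468.5991516113281, -137.30438232421875), (88.6103286743164, 280.0003967285156), 6.001959323883057)
side table z 0.0003613672105161059 no-reading 1205
side 1 1638 uv 280.0 160.0 lo [ 0.67  -0.418  0.01 ] hi [ 0.748 -0.349  0.113]
side 4 1029 uv 375.0 180.0 lo [ 0.413 -0.416  0.009] hi [ 0.531 -0.338  0.039]
side 5 865 uv 306.0 196.0 lo [ 0.599 -0.328  0.009] hi [ 0.655 -0.176  0.07 ]
side 6 3875 uv 275.0 297.0 lo [ 0.602 -0.103  0.011] hi [0.688 0.331 0.087]
side 7 1356 uv 382.0 228.0 lo [ 0.417 -0.275  0.008] hi [ 0.52  -0.001  0.02 ]
side 14 1811 uv 368.0 317.0 lo [0.445 0.09  0.008] hi [0.546 0.283 0.019]
```

View pics/crop.png

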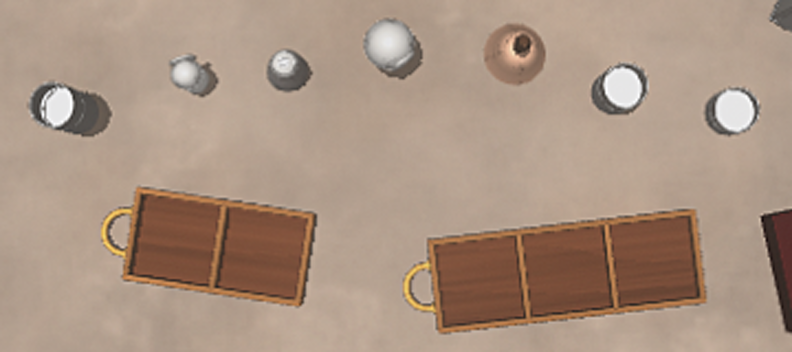

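Run:
```python
from h import *
from scipy.optimize import least_squares as L
A={}
for n in("top","side"):
    c=pickle.load(open(n+"0.pkl","rb")); A[n]=cloud(c).reshape(-1,3); A[n]=A[n][~np.isnan(A[n][:,0])]
def near(n,x,y,r,z0,z1):
    p=A[n]; return p[(np.hypot(p[:,0]-x,p[:,1]-y)<r)&(p[:,2]>z0)&(p[:,2]<z1)]
def circ(p,r):
    s=L(lambda a:np.hypot(p[:,0]-a[0],p[:,1]-a[1])-r,np.median(p[:,:2],0),loss="soft_l1",f_scale=.002); return s.x.round(4),len(p),np.sqrt(np.mean(s.fun**2)).round(4)
def sph(p,r,zc):
    s=L(lambda a:np.linalg.norm(p-[a[0],a[1],zc],axis=1)-r,np.median(p[:,:2],0),loss="soft_l1",f_scale=.002); return s.x.round(4),len(p),np.sqrt(np.mean(s.fun**2)).round(4)
for nm,x,y,r,z0,z1 in [("tall",.622,.311,.021,.02,.085),("egg",.618,-.305,.0215,.01,.036),("short",.637,-.197,.021,.015,.066),("shaker",.657,.11,.0195,.012,.054),("bellgrip",.672,-.105,.008,.05,.088),]:
    for n in A: 
        p=near(n,x,y,.035,z0,z1)
        if len(p)>8: print(nm,n,circ(p,r))
for nm,x,y,r,zc in [("large",.677,.013,.023,.057),("small",.655,.198,.015,.047)]:
    for n in A:
        p=near(n,x,y,.035,zc-r*.7,zc+r+.003)
        if len(p)>8: print(nm,n,sph(p,r,zc))
# tops: centroid of points near top height
for nm,x,y,h in [("tall",.622,.311,.088),("egg",.618,-.305,.04),("short",.637,-.197,.07),("shaker",.657,.11,.07),("bell",.672,-.105,.09),("bellrim",.672,-.105,.02)]:
    p=near("top",x,y,.04,h-.006,h+.006); r=cv2.minEnclosingCircle((p[:,:2]*1000).astype(np.float32)); print(nm,np.round(r[0],1),round(r[1],1),p.mean(0).round(4),len(p))
for nm,x,y in [("two",.497,.175),("three",.469,-.137)]:
    for n in A:
        p=A[n]; p=p[(abs(p[:,0]-x)<.075)&(abs(p[:,1]-y)<.16)&(p[:,2]>.0145)&(p[:,2]<.024)]
        print(nm,n,cv2.minAreaRect((p[:,:2]*1000).astype(np.float32)),len(p))
```

```text
tall top (array([0.6227, 0.3104]), 482, np.float64(0.0067))
tall side (array([0.6218, 0.3101]), 1593, np.float64(0.0013))
egg top (array([ 0.6189, -0.3031]), 354, np.float64(0.0085))
egg side (array([ 0.6176, -0.3073]), 178, np.float64(0.0023))
short top (array([ 0.6371, -0.1965]), 379, np.float64(0.0079))
short side (array([ 0.6367, -0.1995]), 471, np.float64(0.002))
shaker top (array([0.6646, 0.1113]), 132, np.float64(0.0026))
shaker side (array([0.6596, 0.1031]), 445, np.float64(0.0026))
bellgrip top (array([ 0.6771, -0.1064]), 35, np.float64(0.0012))
bellgrip side (array([ 0.6747, -0.1086]), 116, np.float64(0.0016))
large top (array([0.6777, 0.0133]), 431, np.float64(0.0014))
large side (array([0.6768, 0.011 ]), 506, np.float64(0.0012))
small top (array([0.6543, 0.1989]), 171, np.float64(0.0018))
small side (array([0.654 , 0.1969]), 307, np.float64(0.0015))
tall [623.1 310.4] 21.4 [0.6233 0.3093 0.0864] 81
egg [ 617.9 -304.7] 21.7 [ 0.6181 -0.3056  0.0391] 78
short [ 637.9 -197.5] 20.8 [ 0.6384 -0.1998  0.0695] 72
shaker [660.9 107.9] 11.6 [0.66   0.1076 0.0679] 98
bell [ 675.8 -104.7] 5.7 [ 0.6752 -0.1048  0.0889] 28
bellrim [ 675.1 -104.9] 25.0 [ 0.6709 -0.1009  0.0193] 129
two top ((497.0173645019531, 186.86663818359375), (194.46890258789062, 88.38359832763672), 81.15760803222656) 830
two side ((496.2106628417969, 186.2158203125), (200.404052734375, 88.39131927490234), 81.22403717041016) 1054
three top ((468.6594543457031, -137.87794494628906), (88.6103286743164, 278.8469543457031), 6.001959323883057) 1174
three side ((468.04962158203125, -138.7685089111328), (88.78365325927734, 278.830810546875), 6.456113338470459) 755
```

Tray two's centre is about (495, 174) mm, with its y axis at 81.2°. Tray three's is about (470, -151) mm, at 96.1°. I'll turn the tool first so the fingers close along world x.

Emit:
{"api": "jog_arm", "payload": {
  "series": [
    [[0, 0, 0, 0, 0, 0.1433, 85], [0, 0, 0, 0, 0, 0.1433, 85], [0, 0, 0, 0, 0, 0.1433, 85], [0, 0, 0, 0, 0, 0.1433, 85], [0, 0, 0, 0, 0, 0.1433, 85], [0, 0, 0, 0, 0, 0.1433, 85], [0, 0, 0, 0, 0, 0.1433, 85], [0, 0, 0, 0, 0, 0.1433, 85], [0, 0, 0, 0, 0, 0.1433, 85], [0, 0, 0, 0, 0, 0, 85]]
  ]
}}

```text
time_s: 1.1
eef_pos: [0.1592, 0.5522, 0.2308]
eef_rot: [0.0, 0.707, 0.707, -0.0]
wrist_force: [0.3, 0.5, -0.3]
opening: 0.992
grasp_force: 0.0
```

Emit:
{"api": "jog_arm", "payload": {
  "series": [
    [[-20, 40, 0, 0, 0, 0, 85], [-20, 40, 0, 0, 0, 0, 85], [-20, 40, 0, 0, 0, 0, 85], [-20, 40, 0, 0, 0, 0, 85], [-20, 40, 0, 0, 0, 0, 85], [-20, 40, 0, 0, 0, 0, 85], [-20, 40, 0, 0, 0, 0, 85], [-20, 40, 0, 0, 0, 0, 85], [-20, 40, 0, 0, 0, 0, 85], [-20, 40, 0, 0, 0, 0, 85]]
  ]
}}

```text
time_s: 2.1
eef_pos: [0.5608, 0.3515, 0.2309]
eef_rot: [-0.0, 0.705, 0.709, -0.0]
wrist_force: [0.7, 1.2, 0.0]
opening: 0.995
grasp_force: 0.0
```

Emit:
{"api": "jog_arm", "payload": {
  "series": [
    [[-10.5, 16, 10, 0, 0, 0, 85], [-10.5, 16, 10, 0, 0, 0, 85], [-10.5, 16, 10, 0, 0, 0, 85], [-10.5, 15.5, 10, 0, 0, 0, 85], [0, 0, 20, 0, 0, 0, 85], [0, 0, 30, 0, 0, 0, 85], [0, 0, 30, 0, 0, 0, 85], [0, 0, 30, 0, 0, 0, 85], [0, 0, 30, 0, 0, 0, 85], [0, 0, 10, 0, 0, 0, 85]]
  ]
}}

```text
time_s: 3.1
eef_pos: [0.6199, 0.31, 0.0366]
eef_rot: [-0.002, 0.707, 0.708, -0.003]
wrist_force: [-0.4, -0.1, 0.1]
opening: 0.998
grasp_force: 0.0
```

Emit:
{"api": "jog_arm", "payload": {
  "series": [
    [[0, 2, 0, 0, 0, 0, 60], [0, 0, 0, 0, 0, 0, 20], [0, 0, 0, 0, 0, 0, 20], [0, 0, 0, 0, 0, 0, 20], [0, 0, 0, 0, 0, 0, 20], [0, 0, 0, 0, 0, 0, 20], [0, 0, 0, 0, 0, 0, 20], [0, 0, 0, 0, 0, 0, 20], [0, 0, 0, 0, 0, 0, 20], [0, 0, 0, 0, 0, 0, 20]]
  ]
}}

```text
time_s: 4.1
eef_pos: [0.6264, 0.3111, 0.0435]
eef_rot: [0.001, 0.707, 0.707, 0.002]
wrist_force: [-0.8, -0.5, 6.1]
opening: 0.468
grasp_force: 59.8
```

Emit:
{"api": "jog_arm", "payload": {
  "series": [
    [[0, 0, -5, 0, 0, 0, 20], [0, 0, -10, 0, 0, 0, 20], [0, 0, -15, 0, 0, 0, 20], [0, 0, -15, 0, 0, 0, 20], [0, 0, -15, 0, 0, 0, 20], [0, 0, -10, 0, 0, 0, 20], [0, 0, -10, 0, 0, 0, 20], [0, 0, 0, 0, 0, 0, 20], [0, 0, 0, 0, 0, 0, 20], [0, 0, 0, 0, 0, 0, 20]]
  ]
}}

```text
time_s: 5.1
eef_pos: [0.6243, 0.3104, 0.1203]
eef_rot: [-0.0, 0.707, 0.707, -0.001]
wrist_force: [-0.1, 0.3, -0.9]
opening: 0.463
grasp_force: 60.0
```

Run:
```python
from h import *
c=snap("side"); cv2.imwrite("pics/side1.png",c["frame"])
o=ctrl.get_obs(); print(o["eef_pos"],o["wrist_force"],o["opening"],o["eef_rot"])
```

```text
[0.62425859 0.31042333 0.12016065] [ 0.00747302 -0.09883298 -1.05234516] 0.4650750481422341 [-4.46075482e-04  7.07019255e-01  7.07193683e-01 -8.17684730e-04]
```

View pics/side1.png

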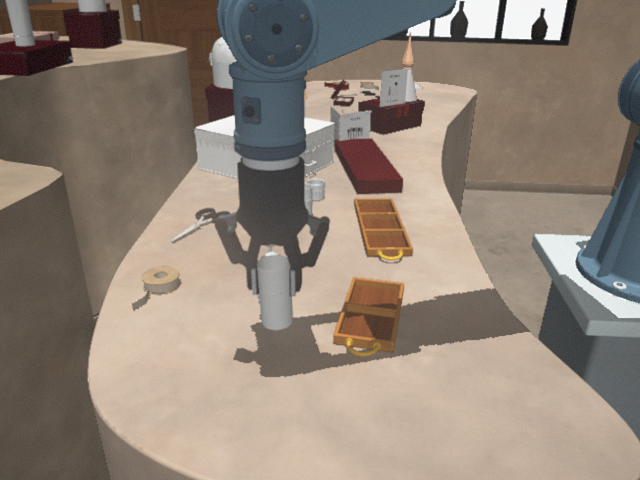

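The cup is held upright at (272,290). I'll measure its underside.

```bash
cat >> h.py <<'E'
def held(r=.03,zlo=-.09,zhi=.01):
    """points around the tool axis: lowest heights and lateral centre"""
    c=snap("side"); P=cloud(c).reshape(-1,3); t=ctrl.get_obs()["eef_pos"]
    p=P[np.hypot(P[:,0]-t[0],P[:,1]-t[1])<r]; p=p[(p[:,2]>t[2]+zlo)&(p[:,2]<t[2]+zhi)&(p[:,2]>.006)]
    h,e=np.histogram(p[:,2],bins=np.arange(t[2]+zlo,t[2]+zhi,.004))
    print("tcp",t.round(4)); print("bottom rel tcp mm",((np.percentile(p[:,2],[.5,1,3])-t[2])*1000).round(1),"centre x rel", ((np.percentile(p[:,0],2)+np.percentile(p[:,0],98))/2-t[0]).round(4)); print(h)
E
python3 -c "from h import *; held()"
```

```text
tcp [0.6243 0.3104 0.1202]
bottom rel tcp mm [-41.9 -41.4 -40.2] centre x rel -0.0015
[ 0  0  0  0  0  0  0  0  0  0  0  5 70 85 89 79 83 88 82 85 88 89 92 93]
```

Emit:
{"api": "jog_arm", "payload": {
  "series": [
    [[-16, -20.5, 0, 0, 0, 0, 20], [-16, -20.5, 0, 0, 0, 0, 20], [-16, -20.5, 0, 0, 0, 0, 20], [-16, -20.5, 0, 0, 0, 0, 20], [-16, -20.5, 0, 0, 0, 0, 20], [-16, -20.5, 0, 0, 0, 0, 20], [0, 0, 0, 0, 0, 0, 20], [0, 0, 20, 0, 0, 0, 20], [0, 0, 20, 0, 0, 0, 20], [0, 0, 20, 0, 0, 0, 20]]
  ]
}}

```text
time_s: 6.2
eef_pos: [0.5027, 0.2149, 0.0608]
eef_rot: [0.0, 0.707, 0.707, 0.001]
wrist_force: [0.1, -0.1, -0.3]
opening: 0.467
grasp_force: 60.3
```

Emit:
{"api": "jog_arm", "payload": {
  "series": [
    [[0, 0, 6, 0, 0, 0, 20], [0, 0, 4, 0, 0, 0, 20], [0, 0, 2, 0, 0, 0, 20], [0, 0, 0, 0, 0, 0, 20], [0, 0, 0, 0, 0, 0, 20], [0, 0, 0, 0, 0, 0, 48], [0, 0, 0, 0, 0, 0, 52], [0, 0, 0, 0, 0, 0, 60], [0, 0, 0, 0, 0, 0, 60], [0, 0, 0, 0, 0, 0, 60]]
  ]
}}

```text
time_s: 7.2
eef_pos: [0.502, 0.2146, 0.0494]
eef_rot: [0.0, 0.707, 0.707, 0.0]
wrist_force: [0.1, 0.0, -0.1]
opening: 0.707
grasp_force: 0.0
```

Emit:
{"api": "jog_arm", "payload": {
  "series": [
    [[0, 0, -15, 0, 0, 0, 80], [0, 0, -30, 0, 0, 0, 85], [0, 0, -30, 0, 0, 0, 85], [0, 0, -30, 0, 0, 0, 85], [0, 0, -30, 0, 0, 0, 85], [-40, 35, 0, 0, 0, 0, 85], [-40, 35, 0, 0, 0, 0, 85], [-40, 35, 0, 0, 0, 0, 85], [-40, 35, 0, 0, 0, 0, 85], [-40, 33, 0, 0, 0, 0, 85]]
  ]
}}

```text
time_s: 8.2
eef_pos: [0.6668, 0.024, 0.1858]
eef_rot: [0.0, 0.707, 0.707, 0.0]
wrist_force: [1.4, 0.7, 0.8]
opening: 0.994
grasp_force: 0.0
```

Run:
```python
from h import *
c=snap("side"); cv2.imwrite("pics/side2.png",c["frame"]); print(ctrl.get_obs()["eef_pos"])
P=cloud(c).reshape(-1,3); p=P[(np.hypot(P[:,0]-.502,P[:,1]-.2146)<.04)&(P[:,2]>.025)]
print(len(p),np.percentile(p,[1,50,99],axis=0).round(3))
for a,b,r,z in[(.677,.0125,.023,.057),(.661,.1075,.0195,.03)]:
    p=P[(np.hypot(P[:,0]-a,P[:,1]-b)<.04)&(P[:,2]>.02)]; print(len(p),np.percentile(p,[1,50,99],axis=0).round(3))
```

```text
[0.67081328 0.01666782 0.18553987]
1440 [[0.48  0.193 0.026]
 [0.5   0.23  0.07 ]
 [0.52  0.236 0.093]]
2181 [[0.646 0.008 0.039]
 [0.681 0.034 0.28 ]
 [0.711 0.051 0.439]]
562 [[0.643 0.104 0.02 ]
 [0.657 0.118 0.044]
 [0.676 0.126 0.07 ]]
```

View pics/side2.png

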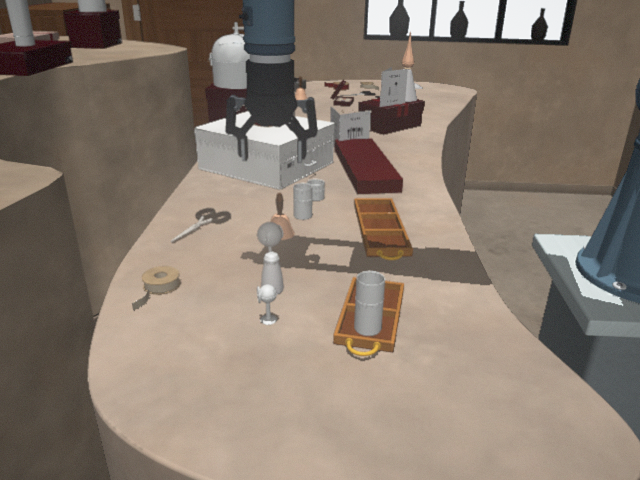

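The tall cup stands in the pocket by the loop (370,300). Next is the large infuser.

Emit:
{"api": "jog_arm", "payload": {
  "series": [
    [[0, 2, 0, 0, 0, 0, 85], [0, 0, 20, 0, 0, 0, 85], [0, 0, 25, 0, 0, 0, 85], [0, 0, 25, 0, 0, 0, 85], [0, 0, 25, 0, 0, 0, 85], [0, 0, 25, 0, 0, 0, 85], [0, 0, 20, 0, 0, 0, 85], [0, 0, 10, 0, 0, 0, 85], [0, 0, 0, 0, 0, 0, 85], [0, 0, 0, 0, 0, 0, 85]]
  ]
}}

```text
time_s: 9.25
eef_pos: [0.6681, 0.026, 0.0356]
eef_rot: [0.001, 0.707, 0.707, 0.0]
wrist_force: [0.1, 0.1, -0.2]
opening: 0.99
grasp_force: 0.0
```

Emit:
{"api": "jog_arm", "payload": {
  "series": [
    [[-7, 5, 0, 0, 0, 0, 85], [-6.5, 4, 0, 0, 0, 0, 85], [0, 0, 0, 0, 0, 0, 85], [0, 0, 0, 0, 0, 0, 60], [0, 0, 0, 0, 0, 0, 30], [0, 0, 0, 0, 0, 0, 30], [0, 0, 0, 0, 0, 0, 30], [0, 0, 0, 0, 0, 0, 30], [0, 0, 0, 0, 0, 0, 30], [0, 0, 0, 0, 0, 0, 30]]
  ]
}}

```text
time_s: 10.25
eef_pos: [0.6766, 0.0121, 0.0346]
eef_rot: [0.0, 0.707, 0.707, 0.0]
wrist_force: [-0.7, -0.5, 4.6]
opening: 0.486
grasp_force: 60.5
```

Emit:
{"api": "jog_arm", "payload": {
  "series": [
    [[0, 0, -5, 0, 0, 0, 30], [0, 0, -10, 0, 0, 0, 30], [0, 0, -15, 0, 0, 0, 30], [0, 0, -15, 0, 0, 0, 30], [0, 0, -15, 0, 0, 0, 30], [0, 0, -10, 0, 0, 0, 30], [0, 0, -10, 0, 0, 0, 30], [0, 0, 0, 0, 0, 0, 30], [0, 0, 0, 0, 0, 0, 30], [0, 0, 0, 0, 0, 0, 30]]
  ]
}}

```text
time_s: 11.25
eef_pos: [0.6759, 0.0122, 0.1133]
eef_rot: [-0.001, 0.707, 0.707, -0.001]
wrist_force: [0.3, 0.7, -1.2]
opening: 0.482
grasp_force: 60.7
```

Run:
```python
from h import *
held()
c=snap("side");cv2.imwrite("pics/s3.png",cv2.resize(c["frame"][120:320,180:420],None,fx=3,fy=3))
```

```text
tcp [0.6758 0.0122 0.1132]
bottom rel tcp mm [-33.7 -33.5 -32.9] centre x rel -0.0021
[ 0  0  0  0  0  0  0  0  0  0  0  0  0  1 52 26  8  9  8  8  9  8  3 24]
```

View pics/s3.png

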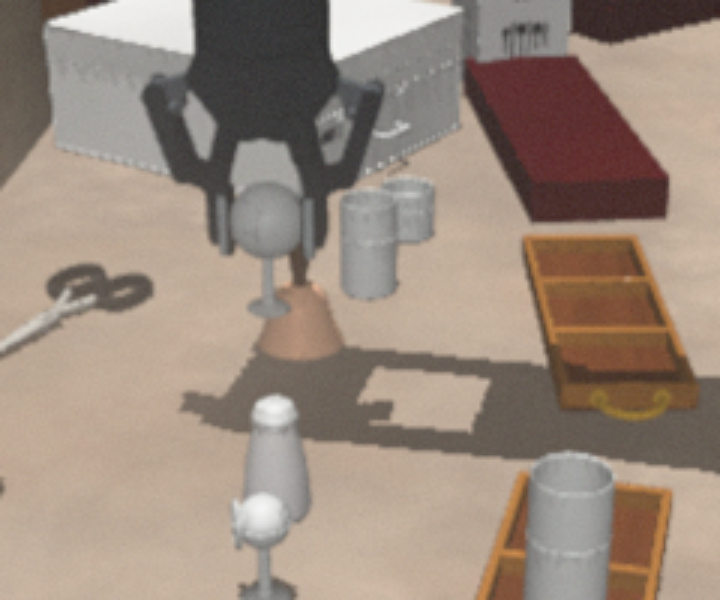

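Held at the middle and upright; the foot is about 34.5 mm below the TCP.

Emit:
{"api": "jog_arm", "payload": {
  "series": [
    [[15, -23.5, 0, 0, 0, 0, 30], [15, -23.5, 0, 0, 0, 0, 30], [15, -23.5, 0, 0, 0, 0, 30], [15, -23.5, 0, 0, 0, 0, 30], [15, -23.5, 0, 0, 0, 0, 30], [15, -23.5, 0, 0, 0, 0, 30], [15, -23.5, 0, 0, 0, 0, 30], [15, -23.5, 0, 0, 0, 0, 30], [0, 0, 0, 0, 0, 0, 30], [0, 0, 0, 0, 0, 0, 30]]
  ]
}}

```text
time_s: 12.35
eef_pos: [0.4885, 0.1322, 0.1143]
eef_rot: [0.0, 0.707, 0.708, 0.0]
wrist_force: [1.4, 0.6, -0.0]
opening: 0.485
grasp_force: 60.9
```

Emit:
{"api": "jog_arm", "payload": {
  "series": [
    [[0, 0, 20, 0, 0, 0, 30], [0, 0, 20, 0, 0, 0, 30], [0, 0, 15, 0, 0, 0, 30], [0, 0, 10, 0, 0, 0, 30], [0, 0, 5, 0, 0, 0, 30], [0, 0, 2, 0, 0, 0, 30], [0, 0, 0, 0, 0, 0, 30], [0, 0, 0, 0, 0, 0, 30], [0, 0, 0, 0, 0, 0, 30], [0, 0, 0, 0, 0, 0, 30]]
  ]
}}

```text
time_s: 13.35
eef_pos: [0.4888, 0.1321, 0.0428]
eef_rot: [0.0, 0.707, 0.707, 0.0]
wrist_force: [-0.2, -0.6, -1.3]
opening: 0.481
grasp_force: 60.9
```

Emit:
{"api": "jog_arm", "payload": {
  "series": [
    [[0, 0, 2, 0, 0, 0, 30], [0, 0, 0, 0, 0, 0, 30], [0, 0, 0, 0, 0, 0, 44], [0, 0, 0, 0, 0, 0, 50], [0, 0, 0, 0, 0, 0, 56], [0, 0, 0, 0, 0, 0, 64], [0, 0, 0, 0, 0, 0, 70], [0, 0, 0, 0, 0, 0, 70], [0, 0, 0, 0, 0, 0, 70], [0, 0, 0, 0, 0, 0, 70]]
  ]
}}

```text
time_s: 14.35
eef_pos: [0.4884, 0.132, 0.0403]
eef_rot: [-0.0, 0.707, 0.707, -0.0]
wrist_force: [-0.1, 0.5, -1.2]
opening: 0.821
grasp_force: 0.0
```

Run:
```python
from h import *
from scipy.optimize import least_squares as L
c=snap("side"); P=cloud(c).reshape(-1,3)
p=P[(np.linalg.norm(P-[.4888,.1332,.064],axis=1)<.027)&(P[:,2]>.045)]
s=L(lambda a:np.linalg.norm(p-a,axis=1)-.023,[.4888,.132,.062],loss="soft_l1",f_scale=.002);print(s.x,len(p))
print(ctrl.get_obs()["eef_pos"])
```

```text
[0.48868219 0.12975208 0.0614727 ] 461
[0.4884651  0.13202126 0.04028199]
```

Run:
```python
from h import *
c=pickle.load(open("side0.pkl","rb")); P=cloud(c).reshape(-1,3)
for nm,x,y in(("shaker",.661,.1075),("bell",.676,-.105),("egg",.618,-.305)):
    p=P[np.hypot(P[:,0]-x,P[:,1]-y)<.036]
    for z in np.arange(.006,.092,.008):
        q=p[abs(p[:,2]-z)<.004]
        if len(q)>3: print(nm,round(z,3),len(q),"w",np.ptp(np.percentile(q[:,0],[2,98])).round(4),"cx",np.percentile(q[:,0],[2,98]).mean().round(4),"near y",np.percentile(q[:,1],97).round(4))
```

```text
shaker 0.006 33 w 0.0502 cx 0.6614 near y 0.1258
shaker 0.014 49 w 0.0349 cx 0.6583 near y 0.1257
shaker 0.022 85 w 0.0341 cx 0.6588 near y 0.1267
shaker 0.03 103 w 0.0331 cx 0.6592 near y 0.1261
shaker 0.038 92 w 0.03 cx 0.659 near y 0.1239
shaker 0.046 83 w 0.0263 cx 0.6589 near y 0.1227
shaker 0.054 72 w 0.0223 cx 0.6586 near y 0.1212
shaker 0.062 81 w 0.0241 cx 0.6595 near y 0.1193
shaker 0.07 57 w 0.0169 cx 0.6596 near y 0.1172
bell 0.006 63 w 0.0214 cx 0.6563 near y -0.078
bell 0.014 44 w 0.016 cx 0.6566 near y -0.0836
bell 0.022 38 w 0.0148 cx 0.6597 near y -0.086
bell 0.03 51 w 0.0367 cx 0.6732 near y -0.0867
bell 0.038 95 w 0.0319 cx 0.6739 near y -0.087
bell 0.046 44 w 0.02 cx 0.6734 near y -0.0935
bell 0.054 16 w 0.0081 cx 0.6737 near y -0.0997
bell 0.062 25 w 0.0118 cx 0.6738 near y -0.0992
bell 0.07 27 w 0.012 cx 0.6734 near y -0.0982
bell 0.078 31 w 0.0141 cx 0.6745 near y -0.0956
bell 0.086 22 w 0.0098 cx 0.6741 near y -0.0987
egg 0.006 50 w 0.0367 cx 0.6038 near y -0.2828
egg 0.014 34 w 0.0248 cx 0.6097 near y -0.2832
egg 0.022 47 w 0.0249 cx 0.6099 near y -0.2839
egg 0.03 71 w 0.0326 cx 0.6137 near y -0.2847
egg 0.038 86 w 0.0386 cx 0.6164 near y -0.2849
```

Emit:
{"api": "jog_arm", "payload": {
  "series": [
    [[0, 0, -15, 0, 0, 0, 80], [0, 0, -25, 0, 0, 0, 85], [0, 0, -30, 0, 0, 0, 85], [0, 0, -30, 0, 0, 0, 85], [0, 0, -30, 0, 0, 0, 85], [-4, 25, -10, 0, 0, 0, 85], [-4, 25, 0, 0, 0, 0, 85], [-4, 25, 0, 0, 0, 0, 85], [-4, 25, 0, 0, 0, 0, 85], [-4, 25, 0, 0, 0, 0, 85]]
  ]
}}

```text
time_s: 15.4
eef_pos: [0.6144, 0.1119, 0.1802]
eef_rot: [-0.0, 0.707, 0.707, -0.0]
wrist_force: [-0.0, 0.4, -0.7]
opening: 0.993
grasp_force: 0.0
```

Emit:
{"api": "jog_arm", "payload": {
  "series": [
    [[-2, 20, 0, 0, 0, 0, 85], [-2, 20, 0, 0, 0, 0, 85], [0, 4, 0, 0, 0, 0, 85], [0, 0, 10, 0, 0, 0, 85], [0, 0, 20, 0, 0, 0, 85], [0, 0, 25, 0, 0, 0, 85], [0, 0, 25, 0, 0, 0, 85], [0, 0, 10, 0, 0, 0, 85], [0, 0, 0, 0, 0, 0, 85], [0, 0, 0, 0, 0, 0, 85]]
  ]
}}

```text
time_s: 16.4
eef_pos: [0.6576, 0.1082, 0.0911]
eef_rot: [0.0, 0.707, 0.707, 0.0]
wrist_force: [0.2, 0.0, 1.4]
opening: 0.996
grasp_force: 0.0
```

Emit:
{"api": "jog_arm", "payload": {
  "series": [
    [[-1, 2.5, 0, 0, 0, 0, 85], [0, 0, 20, 0, 0, 0, 85], [0, 0, 20, 0, 0, 0, 85], [0, 0, 20, 0, 0, 0, 85], [0, 0, 10, 0, 0, 0, 85], [0, 0, 6.5, 0, 0, 0, 85], [0, 0, 0, 0, 0, 0, 85], [0, 0, 0, 0, 0, 0, 70], [0, 0, 0, 0, 0, 0, 55], [0, 0, 0, 0, 0, 0, 45]]
  ]
}}

```text
time_s: 17.4
eef_pos: [0.6606, 0.1071, 0.0148]
eef_rot: [0.001, 0.707, 0.707, 0.001]
wrist_force: [-0.5, -0.8, 1.1]
opening: 0.531
grasp_force: 0.0
```

Emit:
{"api": "jog_arm", "payload": {
  "series": [
    [[0, 0, 0, 0, 0, 0, 25], [0, 0, 0, 0, 0, 0, 25], [0, 0, 0, 0, 0, 0, 25], [0, 0, 0, 0, 0, 0, 25], [0, 0, 0, 0, 0, 0, 25], [0, 0, 0, 0, 0, 0, 25], [0, 0, -5, 0, 0, 0, 25], [0, 0, -5, 0, 0, 0, 25], [0, 0, -5, 0, 0, 0, 25], [0, 0, 0, 0, 0, 0, 25]]
  ]
}}

```text
time_s: 18.4
eef_pos: [0.6607, 0.1071, 0.0298]
eef_rot: [0.001, 0.707, 0.707, 0.001]
wrist_force: [0.4, 0.8, -0.9]
opening: 0.374
grasp_force: 59.2
```

Emit:
{"api": "jog_arm", "payload": {
  "series": [
    [[0, 0, -5, 0, 0, 0, 25], [0, 0, -10, 0, 0, 0, 25], [0, 0, -15, 0, 0, 0, 25], [0, 0, -15, 0, 0, 0, 25], [0, 0, -15, 0, 0, 0, 25], [0, 0, -15, 0, 0, 0, 25], [0, 0, -10, 0, 0, 0, 25], [0, 0, 0, 0, 0, 0, 25], [0, 0, 0, 0, 0, 0, 25], [0, 0, 0, 0, 0, 0, 25]]
  ]
}}

```text
time_s: 19.4
eef_pos: [0.6593, 0.107, 0.1127]
eef_rot: [-0.001, 0.707, 0.707, -0.001]
wrist_force: [0.2, -1.1, -1.3]
opening: 0.365
grasp_force: 59.2
```

Run:
```python
from h import *
held()
c=snap("side");cv2.imwrite("pics/s4.png",cv2.resize(c["frame"][100:340,170:430],None,fx=2.5,fy=2.5))
```

```text
tcp [0.6592 0.107  0.1126]
bottom rel tcp mm [-13.5 -13.  -12.1] centre x rel -0.0012
[ 0  0  0  0  0  0  0  0  0  0  0  0  0  0  0  0  0  0  1 30 58 64 59 63]
```

View pics/s4.png

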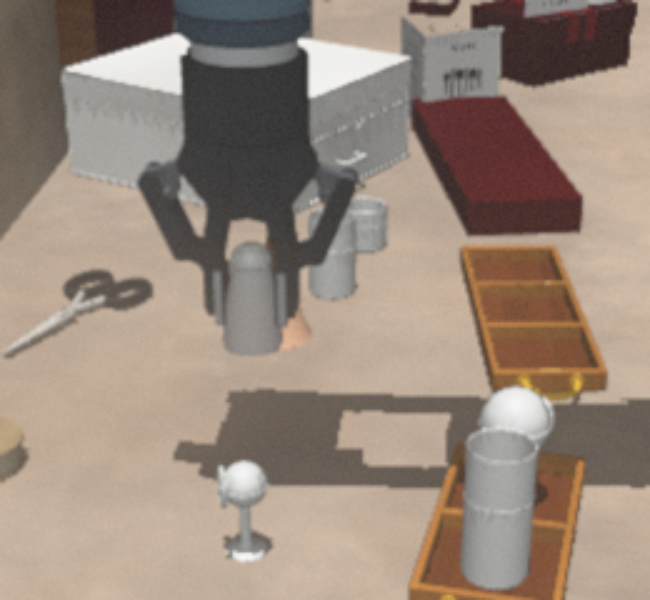

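Shaker held upright at (252,300) in the crop, with the infuser and tall cup standing in their pockets. Carrying it to the far pocket.

Emit:
{"api": "jog_arm", "payload": {
  "series": [
    [[-15, -8, 0, 0, 0, 0, 25], [-25, -14, 0, 0, 0, 0, 25], [-30, -16, 0, 0, 0, 0, 25], [-30, -16, 0, 0, 0, 0, 25], [-30, -16, 0, 0, 0, 0, 25], [-30, -16, 0, 0, 0, 0, 25], [-30, -16, 0, 0, 0, 0, 25], [-30, -16, 0, 0, 0, 0, 25], [-30, -16, 0, 0, 0, 0, 25], [-30, -16, 0, 0, 0, 0, 25]]
  ]
}}

```text
time_s: 20.5
eef_pos: [0.5084, -0.1745, 0.1135]
eef_rot: [-0.0, 0.707, 0.707, -0.0]
wrist_force: [0.2, -0.8, -1.8]
opening: 0.372
grasp_force: 59.2
```

Emit:
{"api": "jog_arm", "payload": {
  "series": [
    [[-30, -15, 0, 0, 0, 0, 25], [-20, -10, 0, 0, 0, 0, 25], [-10, -5, 0, 0, 0, 0, 25], [0, 0, 0, 0, 0, 0, 25], [0, 0, 0, 0, 0, 0, 25], [0, 0, 0, 0, 0, -0.106, 25], [0, 0, 10, 0, 0, 0, 25], [0, 0, 20, 0, 0, 0, 25], [0, 0, 10, 0, 0, 0, 25], [0, 0, 0, 0, 0, 0, 25]]
  ]
}}

```text
time_s: 21.5
eef_pos: [0.4789, -0.2312, 0.0715]
eef_rot: [-0.002, 0.669, 0.744, -0.0]
wrist_force: [0.5, -0.1, -1.6]
opening: 0.372
grasp_force: 59.2
```

Emit:
{"api": "jog_arm", "payload": {
  "series": [
    [[0, 0, 15, 0, 0, 0, 25], [0, 0, 15, 0, 0, 0, 25], [0, 0, 10, 0, 0, 0, 25], [0, 0, 6, 0, 0, 0, 25], [0, 0, 3, 0, 0, 0, 25], [0, 0, 1, 0, 0, 0, 25], [0, 0, 0, 0, 0, 0, 25], [0, 0, 0, 0, 0, 0, 25], [0, 0, 0, 0, 0, 0, 25], [0, 0, 0, 0, 0, 0, 25]]
  ]
}}

```text
time_s: 22.5
eef_pos: [0.4803, -0.2331, 0.0241]
eef_rot: [0.0, 0.669, 0.744, 0.0]
wrist_force: [0.4, 0.4, -1.3]
opening: 0.373
grasp_force: 59.2
```

Emit:
{"api": "jog_arm", "payload": {
  "series": [
    [[0, 0, 2, 0, 0, 0, 25], [0, 0, 1.5, 0, 0, 0, 25], [0, 0, 0, 0, 0, 0, 25], [0, 0, 0, 0, 0, 0, 25], [0, 0, 0, 0, 0, 0, 36], [0, 0, 0, 0, 0, 0, 42], [0, 0, 0, 0, 0, 0, 48], [0, 0, 0, 0, 0, 0, 54], [0, 0, 0, 0, 0, 0, 54], [0, 0, 0, 0, 0, 0, 54]]
  ]
}}

```text
time_s: 23.5
eef_pos: [0.4801, -0.233, 0.0203]
eef_rot: [0.0, 0.669, 0.744, 0.0]
wrist_force: [-0.1, -0.6, -0.0]
opening: 0.631
grasp_force: 0.0
```

Emit:
{"api": "jog_arm", "payload": {
  "series": [
    [[0, 0, -10, 0, 0, 0, 56], [0, 0, -25, 0, 0, 0, 60], [0, 0, -30, 0, 0, 0, 70], [0, 0, -30, 0, 0, 0, 85], [0, 0, -5, 0, 0, 0.106, 85], [-15, 27.5, 0, 0, 0, 0, 85], [-15, 27.5, 0, 0, 0, 0, 85], [-15, 27.5, 0, 0, 0, 0, 85], [-15, 27.5, 0, 0, 0, 0, 85], [-12.5, 27.5, 0, 0, 0, 0, 85]]
  ]
}}

```text
time_s: 24.5
eef_pos: [0.6187, -0.3063, 0.1211]
eef_rot: [0.0, 0.707, 0.707, 0.0]
wrist_force: [0.9, -0.4, 0.6]
opening: 0.994
grasp_force: 0.0
```

Emit:
{"api": "jog_arm", "payload": {
  "series": [
    [[0, 0, 0, 0, 0, 0, 85], [0, 0, 0, 0, 0, 0, 85], [0, 0, 15, 0, 0, 0, 85], [0, 0, 20, 0, 0, 0, 85], [0, 0, 15, 0, 0, 0, 85], [0, 0, 5, 0, 0, 0, 85], [0, 0, 0, 0, 0, 0, 85], [0, 0, 0, 0, 0, 0, 85], [0, 0, 0, 0, 0, 0, 85], [0, 0, 0, 0, 0, 0, 85]]
  ]
}}

```text
time_s: 25.5
eef_pos: [0.6182, -0.3058, 0.0663]
eef_rot: [0.001, 0.707, 0.707, 0.0]
wrist_force: [-0.5, 0.6, -0.2]
opening: 0.995
grasp_force: 0.0
```

Emit:
{"api": "jog_arm", "payload": {
  "series": [
    [[0, 0, 20, 0, 0, 0, 85], [0, 0, 20, 0, 0, 0, 85], [0, 0, 8, 0, 0, 0, 85], [0, 0, 4, 0, 0, 0, 85], [0, 0, 0, 0, 0, 0, 85], [0, 0, 0, 0, 0, 0, 70], [0, 0, 0, 0, 0, 0, 55], [0, 0, 0, 0, 0, 0, 48], [0, 0, 0, 0, 0, 0, 25], [0, 0, 0, 0, 0, 0, 25]]
  ]
}}

```text
time_s: 26.5
eef_pos: [0.6182, -0.306, 0.0144]
eef_rot: [0.001, 0.707, 0.707, 0.0]
wrist_force: [-0.5, 0.1, 4.5]
opening: 0.466
grasp_force: 61.0
```

Emit:
{"api": "jog_arm", "payload": {
  "series": [
    [[0, 0, 0, 0, 0, 0, 25], [0, 0, 0, 0, 0, 0, 25], [0, 0, 0, 0, 0, 0, 25], [0, 0, 0, 0, 0, 0, 25], [0, 0, -5, 0, 0, 0, 25], [0, 0, -15, 0, 0, 0, 25], [0, 0, -20, 0, 0, 0, 25], [0, 0, -20, 0, 0, 0, 25], [0, 0, -20, 0, 0, 0, 25], [0, 0, 0, 0, 0, 0, 25]]
  ]
}}

```text
time_s: 27.5
eef_pos: [0.6197, -0.3069, 0.0978]
eef_rot: [0.003, 0.707, 0.707, 0.001]
wrist_force: [0.4, -0.3, -1.9]
opening: 0.466
grasp_force: 60.6
```

Run:
```python
from h import *
held()
c=snap("side");cv2.imwrite("pics/s5.png",cv2.resize(c["frame"][60:300,230:470],None,fx=2.5,fy=2.5))
```

```text
tcp [ 0.6188 -0.3062  0.0957]
bottom rel tcp mm [-10.8 -10.6  -9.6] centre x rel 0.0014
[ 0  0  0  0  0  0  0  0  0  0  0  0  0  0  0  0  0  0  0  4 28 29 30 33]
```

View pics/s5.png

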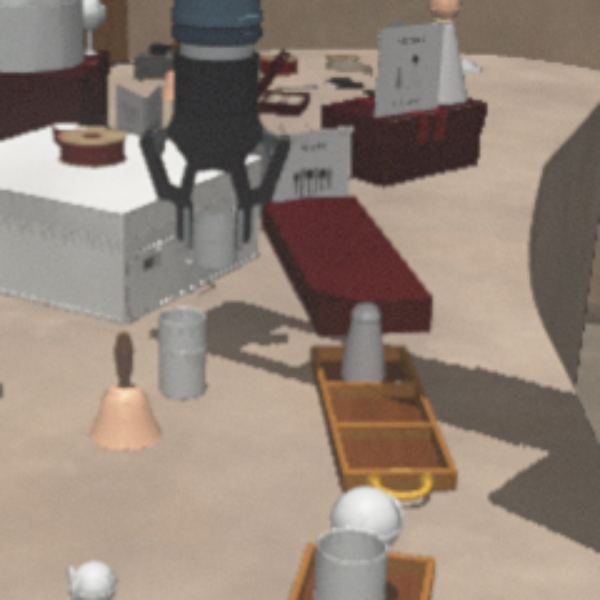

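Egg cup held upright at (215,235) in the crop; the shaker stands in the far pocket at (365,345).

Emit:
{"api": "jog_arm", "payload": {
  "series": [
    [[22, -21, 0, 0, 0, 0, 25], [22, -21, 0, 0, 0, 0, 25], [22, -21, 0, 0, 0, 0, 25], [22, -21, 0, 0, 0, 0, 25], [22, -21, 0, 0, 0, 0, 25], [22, -21, 0, 0, 0, 0, 25], [22, -21, 0, 0, 0, 0, 25], [0, 0, 0, 0, 0, -0.106, 25], [0, 0, 0, 0, 0, 0, 25], [0, 0, 0, 0, 0, 0, 25]]
  ]
}}

```text
time_s: 28.6
eef_pos: [0.4705, -0.1515, 0.0928]
eef_rot: [-0.0, 0.67, 0.743, -0.0]
wrist_force: [-0.0, -0.4, -1.9]
opening: 0.461
grasp_force: 60.8
```

Emit:
{"api": "jog_arm", "payload": {
  "series": [
    [[0, 0, 15, 0, 0, 0, 25], [0, 0, 20, 0, 0, 0, 25], [0, 0, 20, 0, 0, 0, 25], [0, 0, 10, 0, 0, 0, 25], [0, 0, 5, 0, 0, 0, 25], [0, 0, 2, 0, 0, 0, 25], [0, 0, 0, 0, 0, 0, 25], [0, 0, 0, 0, 0, 0, 25], [0, 0, 0, 0, 0, 0, 25], [0, 0, 0, 0, 0, 0, 25]]
  ]
}}

```text
time_s: 29.6
eef_pos: [0.4709, -0.1517, 0.0218]
eef_rot: [0.001, 0.669, 0.744, 0.0]
wrist_force: [0.4, 0.7, -1.2]
opening: 0.467
grasp_force: 60.8
```

Emit:
{"api": "jog_arm", "payload": {
  "series": [
    [[0, 0, 2, 0, 0, 0, 25], [0, 0, 0, 0, 0, 0, 25], [0, 0, 0, 0, 0, 0, 25], [0, 0, 0, 0, 0, 0, 44], [0, 0, 0, 0, 0, 0, 48], [0, 0, 0, 0, 0, 0, 53], [0, 0, 0, 0, 0, 0, 58], [0, 0, 0, 0, 0, 0, 58], [0, 0, 0, 0, 0, 0, 58], [0, 0, 0, 0, 0, 0, 58]]
  ]
}}

```text
time_s: 30.6
eef_pos: [0.4706, -0.1515, 0.0193]
eef_rot: [0.0, 0.669, 0.744, -0.0]
wrist_force: [-0.5, 1.0, 0.3]
opening: 0.68
grasp_force: 0.0
```

Emit:
{"api": "jog_arm", "payload": {
  "series": [
    [[0, 0, -10, 0, 0, 0, 58], [0, 0, -20, 0, 0, 0, 60], [0, 0, -30, 0, 0, 0, 70], [0, 0, -30, 0, 0, 0, 85], [0, 0, -30, 0, 0, 0.106, 85], [5, 22, -20, 0, 0, 0, 85], [5, 22, 0, 0, 0, 0, 85], [5, 22, 0, 0, 0, 0, 85], [5, 22, 0, 0, 0, 0, 85], [5, 22, 0, 0, 0, 0, 85]]
  ]
}}

```text
time_s: 31.6
eef_pos: [0.5815, -0.1262, 0.1602]
eef_rot: [0.0, 0.707, 0.707, 0.0]
wrist_force: [-0.1, -0.3, -0.2]
opening: 0.999
grasp_force: 0.0
```

Emit:
{"api": "jog_arm", "payload": {
  "series": [
    [[5, 22, 0, 0, 0, 0, 85], [5, 22, 0, 0, 0, 0, 85], [5, 22, 0, 0, 0, 0, 85], [5, 20, 0, 0, 0, 0, 85], [1, 8, 0, 0, 0, 0, 85], [0, 0, 10, 0, 0, 0, 80], [0, 0, 10, 0, 0, 0, 80], [0, 0, 10, 0, 0, 0, 80], [0, 0, 0, 0, 0, 0, 80], [0, 0, 0, 0, 0, 0, 80]]
  ]
}}

```text
time_s: 32.6
eef_pos: [0.6738, -0.1056, 0.1286]
eef_rot: [-0.001, 0.707, 0.707, -0.0]
wrist_force: [0.0, 1.0, -0.9]
opening: 0.94
grasp_force: 0.0
```

Emit:
{"api": "jog_arm", "payload": {
  "series": [
    [[0, 1, 20, 0, 0, 0, 80], [0, 0, 20, 0, 0, 0, 80], [0, 0, 20, 0, 0, 0, 80], [0, 0, 10, 0, 0, 0, 80], [0, 0, 3.5, 0, 0, 0, 70], [0, 0, 0, 0, 0, 0, 50], [0, 0, 0, 0, 0, 0, 30], [0, 0, 0, 0, 0, 0, 22], [0, 0, 0, 0, 0, 0, 18], [0, 0, 0, 0, 0, 0, 0]]
  ]
}}

```text
time_s: 33.6
eef_pos: [0.676, -0.1056, 0.0567]
eef_rot: [0.001, 0.707, 0.707, 0.0]
wrist_force: [-1.0, 0.5, 3.6]
opening: 0.16
grasp_force: 58.4
```

Emit:
{"api": "jog_arm", "payload": {
  "series": [
    [[0, 0, 0, 0, 0, 0, 0], [0, 0, 0, 0, 0, 0, 0], [0, 0, 0, 0, 0, 0, 0], [0, 0, 0, 0, 0, 0, 0], [0, 0, 0, 0, 0, 0, 0], [0, 0, 0, 0, 0, 0, 0], [0, 0, 0, 0, 0, 0, 0], [0, 0, 0, 0, 0, 0, 0], [0, 0, 0, 0, 0, 0, 0], [0, 0, 0, 0, 0, 0, 0]]
  ]
}}

```text
time_s: 34.6
eef_pos: [0.676, -0.1056, 0.0567]
eef_rot: [0.001, 0.707, 0.707, 0.0]
wrist_force: [-0.7, 0.5, 6.0]
opening: 0.166
grasp_force: 58.6
```

Opening is 14 mm, on the handle. Lift.

Emit:
{"api": "jog_arm", "payload": {
  "series": [
    [[0, 0, -5, 0, 0, 0, 0], [0, 0, -10, 0, 0, 0, 0], [0, 0, -15, 0, 0, 0, 0], [0, 0, -15, 0, 0, 0, 0], [0, 0, -15, 0, 0, 0, 0], [0, 0, -10, 0, 0, 0, 0], [0, 0, -10, 0, 0, 0, 0], [0, 0, 0, 0, 0, 0, 0], [0, 0, 0, 0, 0, 0, 0], [0, 0, 0, 0, 0, 0, 0]]
  ]
}}

```text
time_s: 35.6
eef_pos: [0.6749, -0.1052, 0.1348]
eef_rot: [-0.001, 0.707, 0.707, -0.0]
wrist_force: [-0.1, -0.0, -1.3]
opening: 0.166
grasp_force: 58.5
```

Run:
```python
from h import *
held(r=.04)
c=snap("side");cv2.imwrite("pics/s6.png",cv2.resize(c["frame"][90:330,210:450],None,fx=2.5,fy=2.5))
```

```text
tcp [ 0.6749 -0.1052  0.1347]
bottom rel tcp mm [-54.9 -54.7 -53.7] centre x rel -0.0024
[ 0  0  0  0  0  0  0  0 17 71 66 60 49 62 48 39 48 46 48 29  8  9 13 28]
```

View pics/s6.png

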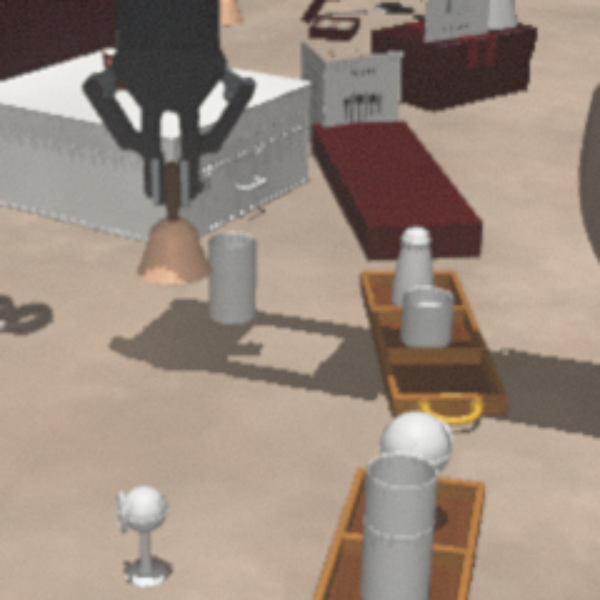

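Bell upright in the grip at (172,230) in the crop; the egg cup stands in the middle pocket at (427,317). Bell underside is about 56 mm below the TCP.

Emit:
{"api": "jog_arm", "payload": {
  "series": [
    [[4, -25, 0, 0, 0, 0, 0], [4, -25, 0, 0, 0, 0, 0], [4, -25, 0, 0, 0, 0, 0], [4, -25, 0, 0, 0, 0, 0], [4, -25, 0, 0, 0, 0, 0], [4, -25, 0, 0, 0, 0, 0], [4, -25, 0, 0, 0, 0, 0], [4, -25, 0, 0, 0, 0, 0], [3, -14, 0, 0, 0, 0, 0], [0, 0, 0, 0, 0, 0, 0]]
  ]
}}

```text
time_s: 36.7
eef_pos: [0.4597, -0.0698, 0.1352]
eef_rot: [-0.001, 0.707, 0.707, -0.0]
wrist_force: [0.1, -0.3, -0.8]
opening: 0.159
grasp_force: 58.8
```

Emit:
{"api": "jog_arm", "payload": {
  "series": [
    [[0, 0, 10, 0, 0, 0, 0], [0, 0, 15, 0, 0, 0, 0], [0, 0, 10, 0, 0, 0, 0], [0, 0, 5, 0, 0, 0, 0], [0, 0, 0, 0, 0, 0, 0], [0, 0, 0, 0, 0, 0, 0], [0, 0, 0, 0, 0, 0, 0], [0, 0, 0, 0, 0, 0, 0], [0, 0, 0, 0, 0, 0, 0], [0, 0, 0, 0, 0, 0, 0]]
  ]
}}

```text
time_s: 37.7
eef_pos: [0.4617, -0.0706, 0.0961]
eef_rot: [0.0, 0.707, 0.707, 0.0]
wrist_force: [-0.7, 0.2, -1.4]
opening: 0.158
grasp_force: 58.8
```

Down 34 mm to 0.062.

Emit:
{"api": "jog_arm", "payload": {
  "series": [
    [[0, 0, 12, 0, 0, 0, 0], [0, 0, 10, 0, 0, 0, 0], [0, 0, 6, 0, 0, 0, 0], [0, 0, 4, 0, 0, 0, 0], [0, 0, 2, 0, 0, 0, 0], [0, 0, 0, 0, 0, 0, 0], [0, 0, 0, 0, 0, 0, 0], [0, 0, 0, 0, 0, 0, 0], [0, 0, 0, 0, 0, 0, 0], [0, 0, 0, 0, 0, 0, 0]]
  ]
}}

```text
time_s: 38.7
eef_pos: [0.4615, -0.0705, 0.0618]
eef_rot: [0.0, 0.707, 0.707, 0.0]
wrist_force: [-0.0, 0.1, -1.2]
opening: 0.168
grasp_force: 58.8
```

Emit:
{"api": "jog_arm", "payload": {
  "series": [
    [[0, 0, 0, 0, 0, 0, 14], [0, 0, 0, 0, 0, 0, 18], [0, 0, 0, 0, 0, 0, 24], [0, 0, 0, 0, 0, 0, 32], [0, 0, 0, 0, 0, 0, 40], [0, 0, 0, 0, 0, 0, 45], [0, 0, 0, 0, 0, 0, 45], [0, 0, 0, 0, 0, 0, 45], [0, 0, 0, 0, 0, 0, 45], [0, 0, 0, 0, 0, 0, 45]]
  ]
}}

```text
time_s: 39.7
eef_pos: [0.4615, -0.0705, 0.0618]
eef_rot: [-0.0, 0.707, 0.707, -0.0]
wrist_force: [-0.3, 0.1, 0.3]
opening: 0.531
grasp_force: 0.0
```

Emit:
{"api": "jog_arm", "payload": {
  "series": [
    [[0, 0, -10, 0, 0, 0, 45], [0, 0, -20, 0, 0, 0, 50], [0, 0, -25, 0, 0, 0, 60], [0, 0, -30, 0, 0, 0, 70], [0, 0, -30, 0, 0, 0, 70], [0, 0, -20, 0, 0, 0, 70], [0, -15, -10, 0, 0, 0, 70], [0, -20, 0, 0, 0, 0, 70], [0, -15, 0, 0, 0, 0, 70], [0, 0, 0, 0, 0, 0, 70]]
  ]
}}

```text
time_s: 40.7
eef_pos: [0.4105, -0.0703, 0.2074]
eef_rot: [0.0, 0.707, 0.707, 0.0]
wrist_force: [-0.4, 0.8, 0.3]
opening: 0.821
grasp_force: 0.0
```

Run:
```python
from h import *
c=snap("side"); d=snap("top")
cv2.imwrite("pics/s7.png",cv2.resize(np.hstack([c["frame"][150:390,210:460],d["frame"][150:390,150:520]]),None,fx=1.28,fy=1.28))
P=cloud(c).reshape(-1,3)
for n,a,b,zt in(("tall",.501,.2143,.088),("large",.4884,.1333,.079),("bell",.461,-.0699,.09),("egg",.4698,-.1514,.04),("shaker",.4786,-.2329,.07)):
    p=P[(np.hypot(P[:,0]-a,P[:,1]-b)<.033)&(P[:,2]>.024)&(P[:,2]<.12)]
    print(n,"top-z minus height mm",((np.percentile(p[:,2],99)-zt)*1000).round(1),"cx",((np.percentile(p[:,0],[2,98]).mean()-a)*1000).round(1),"ymax",((np.percentile(p[:,1],98)-b)*1000).round(1))
print(ctrl.get_obs()["eef_pos"],ctrl.get_obs()["time_s"])
```

```text
tall top-z minus height mm 5.3 cx -0.7 ymax 21.3
large top-z minus height mm 5.3 cx 0.2 ymax 18.5
bell top-z minus height mm 4.3 cx -0.2 ymax 20.6
egg top-z minus height mm 6.6 cx 6.1 ymax 22.0
shaker top-z minus height mm 4.7 cx 0.8 ymax 19.6
[ 0.41200136 -0.07067188  0.20753825] 40.8
```

View pics/s7.png

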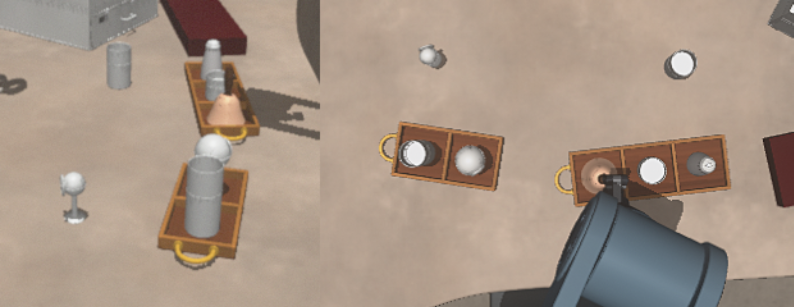

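All five pieces are upright on their pocket floors: in the top half, tall cup (415,153), infuser (470,160), bell (600,177), egg cup (653,170) and shaker (707,165). The small infuser (430,55) and short cup (680,65) haven't moved.

```bash
python3 -c "
from bench import ctrl
print(ctrl.hand_in())"
```

```text
the job is handed in; nothing more can be done
None
```

The job is handed in at about 41 s: in the last camera check all five pieces stood upright and released in their named pockets, with the short cup and smaller infuser still in place; the hand-in returned no verdict.

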